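Load a harmonica comb into the airtightness test nest

TASK

Get the comb ready for its airtightness test: first lift the chrome cover plate off the nest's guide rails and lay it flat in the wooden tray, then lay the comb lengthwise between the rails, brass plates above and below as it lies now, and slide it in under the slatted hood until it is right home against the back stop. Then swing the brass latch fully shut across the mouth behind it. Leave the other things on the bench where they are.

Things in the scene. Friction and masses are not known exactly. Their poses are not given: they have to be found in the camera images.
- nest: Fixed aluminium test nest. Origin: table level, under the middle of the hood's mouth; its x runs level into the hood (roughly towards the robot), z up. Its flat bed, top 12 mm above the table, runs from x = -160 to +155 mm, 100 mm wide before the mouth, 150 mm wide under the hood.
- mouth (a point): Middle of the hood's front edge, on the roof's underside. The hood covers nest x = 0 to 155 mm: side walls 10 mm thick, 130 mm apart, and a roof of slats with 13 to 16 mm gaps, underside 75 mm and top 81 mm above the table; both ends are open. A comb that is home has its rear end 16 mm inside this edge.
- channel (a point): On the bed, midway between the rails where the straight channel begins, at nest x = -40 mm. Two dark steel guide rails, 8 mm high and 6 mm thick, stand on the bed: from here to the back stop they run straight, 45 mm apart; away from the hood they flare to 72 mm apart at nest x = -150 mm.
- stop (a point): The middle of the face of the nest's back stop (a 70 mm wide, 18 mm high dark steel block across the channel under the hood), at nest x = 126 mm, 22 mm above the table. The comb's leading end must touch this face.
- latch (a joint): Angle of the brass latch about its upright pin: 0 = shut, straight across the mouth (pointing to the nest's -y); growing as it swings out, away from the hood, and round (pi/2 = pointing to the nest's -x, about pi = pointing to +y); it stops at 0 and at 3.0. Light friction holds it where it is left.
- latch_pin (a point): Axis of the latch's upright pin, at nest x = -30, y = +60 mm, 26 mm above the table. The latch bar, 10 x 10 mm in section, reaches 88 mm from it, its underside 26 mm above the table.
- latch_knob (a point): The latch's upright round brass grip, 16 mm in diameter, 75 mm from the pin, standing from 36 to 66 mm above the table; this point is on its axis, 52 mm above the table.
- comb: Loose black acrylic harmonica comb with a brass reed plate on top and underneath, a bar 110 mm long (its x), 40 mm wide (y), 26 mm high (z), 160 g; origin at the centre of its underside. It starts on the cork pad. Either end may lead.
- cover: Loose chrome cover plate, a shallow shell open underneath, 115 mm long (its x), 36 mm wide (y), 16 mm high (z), 70 g; origin at the centre of its underside. It starts lying across the nest's guide rails in front of the hood, its underside 20 mm above the table.
- tray: Fixed shallow dark wooden tray, 160 (x) x 130 (y) x 14 mm high, walls and floor 5 mm thick; origin at the centre of its underside. It stands left or right of the nest.
- pad: Fixed cork pad, 160 x 130 x 6 mm, on the other side of the nest; the comb starts on it. Origin at the centre of its underside.
- reed_plate: Loose bystander: flat brass reed plate with slots, 118 x 42 x 5 mm; origin at the centre of its underside.
- pick: Loose bystander: steel reed pick with a walnut handle, 160 mm long (x), 14 mm wide, 12 mm high, lying beside the nest; origin at table level near mid length.
- jar: Loose bystander: glass jar, 54 mm in diameter, 60 mm high; origin under its centre.
- brush: Loose bystander: brush, 160 mm long, lying along its x.
- screwdriver: Loose bystander: screwdriver, 160 mm long, lying along its x.
- mug: Loose bystander: white mug, 76 mm in diameter, 90 mm high; origin under its centre.
There are look-alikes about, which are no part of the job. Leave any green or turquoise look-alike of the cover alone.

How it is judged:
On the way, in this order (a step that is already met when the one before it is completed fails the run):
1. the cover plate lies flat in the tray, let go (x of cover in the frame of tray between -0.06 and 0.06 m and y of cover in the frame of tray between -0.05 and 0.05 m and z of cover in the frame of tray below 0.012 m and angle between cover's own z axis and vertical below 0.12 rad and contact force between the fingers and cover below 0.05 N), for 0.2 s.
2. the comb lies between the rails under the hood, against the back stop (x of comb in the frame of nest between 0.066 and 0.08 m and y of comb in the frame of nest between -0.007 and 0.007 m and z of comb in the frame of nest below 0.018 m and angle between comb's own z axis and vertical below 0.08 rad and angle between the x axis of comb and the x axis of nest, either way round below 0.1 rad), for 0.2 s.
3. the latch is shut across the mouth, with the comb still home (all of step 2 and value of joint latch below 0.12 rad), for 0.2 s.
At the end, for the whole second after the job is handed in: The cover plate rests flat in the tray (within 0.12 rad of level); the comb lies level and straight between the rails with its leading end within 5 mm of the back stop; the latch is within 0.12 rad of shut; all is at rest (all of step 3 and x of cover in the frame of tray between -0.06 and 0.06 m and y of cover in the frame of tray between -0.05 and 0.05 m and z of cover in the frame of tray below 0.012 m and angle between cover's own z axis and vertical below 0.12 rad and linear speed of each of comb, cover below 0.02 m/s); the robot touches nothing.
It fails at once if a bystander (reed plate, pick, jar, brush, screwdriver or mug) is moved more than 30 mm (distance of any of reed_plate, pick, jar, brush, screwdriver, mug from where it was at the start of the episode above 0.03 m).
It also fails if it takes over 72 s, if anything falls off the work surface, if the arm or the gripper's body presses on something with over 40 N, if the wrist force passes 120 N, or if a joint passes its speed limit or range.

ROBOT

A 6-joint arm with a two-finger parallel gripper is mounted at the origin on the work surface. World frame = base frame: x ahead of the robot, y to its left, z up, the work surface at z = 0. Lengths are in m, angles in rad, forces in N, time in s.
With the tool pointing down it reaches from about 0.3 to 0.875 m from the base axis. Payload 6.4 kg.
Tool frame: the origin (TCP) lies midway between the tips of the shut fingers; the grasp point (between the pads) lies 19 mm behind it; z points along the fingers, y is the line along which they close (so a half turn about z gives the same grasp; the last joint's range is limited). The gripper opens to 85 mm and grips with 20 to 120 N. Pads are 22 mm wide; open, the fingers measure 114 mm over their backs; the gripper's body (76 mm by 85 mm) begins 54 mm behind the grasp point. The pads swing forward as they close: fully open they stand 13 mm farther back than shut.
Start: joints at [1.039, 0.181, 1.607, -0, 1.354, -0.206], TCP at [0.184, 0.545, 0.231] pointing down, gripper open.
Joint ranges: [-2.99, 2.99], [-0.89, 2.07], [0.3, 2.58], [-1.14, 4.28], [0, 2.63], [-3.12, 3.12]. Speed limits (rad/s): [2.57, 2.57, 3.01, 3.14, 3.14, 3.14].

INTERFACE

Orientations are given as a unit quaternion [w, x, y, z].
In Python, from bench import sensors, vision, ctrl gives the robot as it stands.
- The arm moves only by the tool carry_out, never from a script. Its argument "deltas" is text: rows parted by semicolons, each of 7 numbers parted by spaces: the shift along the tool's x, y, z in mm, then the turn, a rotation vector about the tool's x, y, z in rad, then the closure, from 0 (fully open) to 1 (shut). In form: tx ty tz ax ay az claw; .... A call has 1 to 12 rows; each row is the pose to reach, as a shift and turn from the pose commanded when the call began, along the tool's axes at that moment; what a row does not reach only later rows make up. A row lasts 1/8 s, in which the tool goes at most 62.5 mm and 10.7 degrees, less where a joint would pass 70% of its speed; a pose out of reach is approached as far as the arm can. A call with a gripper value outside its range is refused whole. The fingers move at their own pace and stop on an object; the grip force is fixed at half the most. Time passes only in rows, so rows that repeat a pose let the fingers close. It gives the time, the measured TCP pose, the force, the opening and the grip force at its end, in the units of the state.
- sensors.get_obs(): the state, without advancing time (a new reading comes with each control period).
- vision.camera(name): name is "scene" or "top" or "wrist"; returns the picture (420x560x3 uint8, blue, green, red); there is no depth.
- vision.camera_model(name): a dict with "K" (3x3 intrinsics, pixels), "extrinsics" (4x4, takes a point from world to camera coordinates); the wrist camera has in their place "hand_eye" (4x4, takes a point from camera to tool coordinates, whose origin is the TCP and whose axes are the flange's). Camera axes: x right, y down, z forward; pixel columns grow to the right and rows downward; lengths in m; the calibration is good to about 2 mm. A picture is of the moment at which its call begins: read the wrist's pose just before it. camera_model takes no time and is no camera call.
- ctrl.hand_in(): hands the job in; it is judged then, once.
The state is a dict: "time_s": time; "q": joint angles; "dq": joint speeds; "joint_efforts": joint torques, N m; "eef_pos": TCP position; "eef_rot": TCP orientation; "wrist_force": force on the tool from outside, world axes, zero at the start; "torque": the same for the moment, N m; "opening": opening from 0.0 (shut) to 1.0 (fully open); "grasp_force": force on a finger pad.
Only numpy, scipy, OpenCV 4.12 (cv2) and the standard library are available. Lean on these libraries where they do the work, as an engineer would, in place of code of your own. Each camera call takes 0.05 s, during which the arm holds its last target. There are 200 camera calls.

## Working session

There is one attempt and no reset: what is moved stays moved. The work goes in short steps, Python scripts to look and compute and a tool call to move; the robot and the scene stay as the last step left them, time stands still between calls to the robot, and variables do not carry over. Pictures are saved under pics/ and viewed, at most 10 in all, crops included, and the job is handed in when it is done.

Besides the shell and the picture viewer there is one more tool, called as a command line: name --argument value ..., lists and objects as JSON in quotes. carry_out: Moves the arm, as the interface text tells. Its arguments: {"type":"object","properties":{"deltas":{"type":"string"}},"required":["deltas"]}

```bash
mkdir -p pics
python3 - <<'E'
from bench import sensors, vision
import cv2, json
for n in ("top","scene"):
    im=vision.camera(n); cv2.imwrite(f"pics/{n}0.png",im)
    m=vision.camera_model(n); print(n,m)
print(vision.camera_model("wrist")); print(sensors.get_obs())
E
```

```text
top {'K': array([[507.55486573,   0.        , 282.75299429],
       [  0.        , 507.55486573, 212.86092835],
       [  0.        ,   0.        ,   1.        ]]), 'extrinsics': array([[ 2.72278995e-02, -9.99629199e-01, -3.25490726e-04,
        -5.59297729e-02],
       [-9.87758274e-01, -2.68545247e-02, -1.53663357e-01,
         5.56007710e-01],
       [ 1.53597638e-01,  4.50543660e-03, -9.88123204e-01,
         1.20504030e+00],
       [ 0.00000000e+00,  0.00000000e+00,  0.00000000e+00,
         1.00000000e+00]])}
scene {'K': array([[409.49698467,   0.        , 285.0514604 ],
       [  0.        , 409.49698467, 207.31715474],
       [  0.        ,   0.        ,   1.        ]]), 'extrinsics': array([[ 0.78024071,  0.62546092,  0.00480352, -0.41654581],
       [ 0.50044342, -0.61964205, -0.60464876, -0.2513691 ],
       [-0.37520771,  0.47417547, -0.79647775,  1.35677427],
       [ 0.        ,  0.        ,  0.        ,  1.        ]])}
{'K': array([[308.04279877,   0.        , 278.45134638],
       [  0.        , 308.04279877, 210.96693193],
       [  0.        ,   0.        ,   1.    
[... 352 characters left out ...]
00e+00]])}
{'time_s': 0.1, 'q': array([ 1.03870825e+00,  1.81470617e-01,  1.60788969e+00,  3.92336067e-06,
        1.35381562e+00, -2.06289618e-01]), 'dq': array([ 0.00097447, -0.00123734, -0.00257619,  0.00033794,  0.00064586,
        0.0016548 ]), 'joint_efforts': array([ 1.01374950e-03, -4.45874083e+01, -3.52236307e+01, -7.98774363e-05,
        4.18143682e-03, -4.23049892e-05]), 'eef_pos': array([0.18375914, 0.54432716, 0.23048093]), 'eef_rot': array([-2.87455101e-04,  1.62180098e-01,  9.86760857e-01, -7.37604147e-04]), 'wrist_force': array([ 0.04940572, -0.65598443,  0.62990875]), 'torque': array([ 0.01162536, -0.01580704, -0.01624823]), 'grasp_force': 0.0, 'opening': 1.0009793278259516}
```

View pics/top0.png

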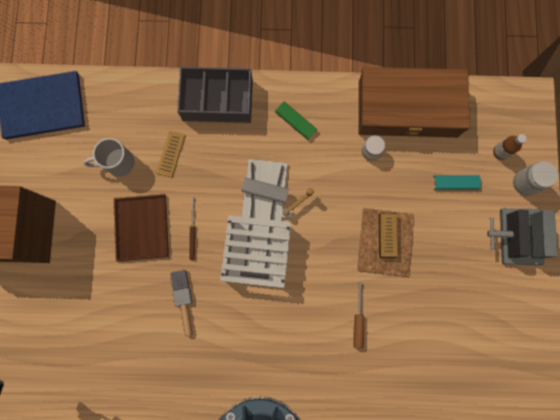

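View pics/scene0.png

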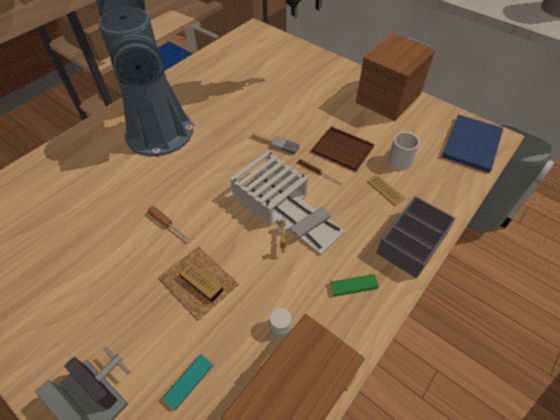

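The top view shows the nest around (260,220), with the cover across it at (265,189) and the latch out at (300,202). The tray is at (142,228), and the comb is on the pad at (389,236). I'll enlarge this area.

Run:
```python
import cv2
im=cv2.imread("pics/top0.png")
a=cv2.resize(im[150:300,210:330],None,fx=4,fy=4,interpolation=cv2.INTER_CUBIC)
b=cv2.resize(im[200:280,355:420],None,fx=4,fy=4,interpolation=cv2.INTER_CUBIC)
c=cv2.resize(im[190:265,110:175],None,fx=4,fy=4,interpolation=cv2.INTER_CUBIC)
import numpy as np
o=np.zeros((600,480+260,3),np.uint8); o[:,:480]=a; o[:300,480:]=c; o[300:,480:]=b[:300]
cv2.imwrite("pics/crop1.png",o)
```

```text
(no output)
```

View pics/crop1.png

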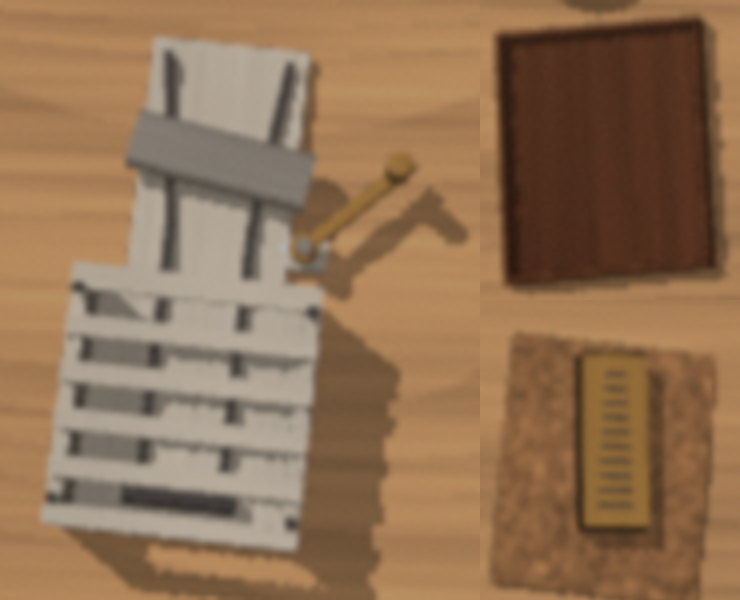

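The nest, tray, pad and comb corners are all readable in this crop. Cover top corners are about (142,110), (315,157), (302,208) and (128,163). The latch knob is at (400,163) and the pin at (305,248). Next I'll fit poses to these.

```bash
cat > h.py <<'E'
import numpy as np, cv2
from scipy.optimize import least_squares
from scipy.spatial.transform import Rotation as R
from bench import sensors, vision
def ray(name,uv,z,T=None):
    m=vision.camera_model(name); K=m["K"]
    if name=="wrist": C=T@m["hand_eye"]
    else: C=np.linalg.inv(m["extrinsics"])
    d=C[:3,:3]@np.linalg.solve(K,[uv[0],uv[1],1]); o=C[:3,3]
    return o+d*(z-o[2])/d[2]
def tool():
    s=sensors.get_obs(); T=np.eye(4); q=s["eef_rot"]
    T[:3,:3]=R.from_quat([q[1],q[2],q[3],q[0]]).as_matrix(); T[:3,3]=s["eef_pos"]; return T
def fit(local,world,yaw0):
    L=np.array(local);W=np.array(world)[:,:2]
    f=lambda p:(L@np.array([[np.cos(p[2]),np.sin(p[2])],[-np.sin(p[2]),np.cos(p[2])]])+p[:2]-W).ravel()
    best=least_squares(f,[*W.mean(0),yaw0]); return best.x, np.abs(best.fun.reshape(-1,2)).max(1)*1000
E
python3 - <<'E'
from h import *
np.set_printoptions(precision=4,suppress=True)
def P(l,off,z,sub=(0,0)): return [ray("top",((u-sub[0]+.5)/4-.5+off[0],(v-sub[1]+.5)/4-.5+off[1]),z) for u,v in l]
A=(210,150)
roof=P([(75,263),(322,290),(298,550),(42,522)],A,.081); bed=P([(153,38),(312,52)],A,.012)
print("nest",*fit([(0,-.075),(0,.075),(.155,.075),(.155,-.075),(-.16,-.05),(-.16,.05)],roof+bed,3.1))
tr=P([(498,35),(705,20),(718,272),(507,285)],(110,190),.014,(480,0))
print("tray",*fit([(.08,.065),(.08,-.065),(-.08,-.065),(-.08,.065)],tr,0))
pd=P([(513,335),(715,355),(703,598),(493,585)],(355,200),.006,(480,300))
print("pad",*fit([(.08,.065),(.08,-.065),(-.08,-.065),(-.08,.065)],pd,0))
cb=P([(582,355),(648,352),(650,528),(582,530)],(355,200),.032,(480,300))
print("comb",*fit([(.055,.02),(.055,-.02),(-.055,-.02),(-.055,.02)],cb,0))
cv=P([(142,110),(315,157),(302,208),(128,163)],A,.036)
print("cover",*fit([(-.0575,.018),(.0575,.018),(.0575,-.018),(-.0575,-.018)],cv,-1.7))
print("knob",P([(400,163)],A,.066),"pin",P([(305,248)],A,.036))
E
```

```text
nest [0.5363 0.0142 3.0635] [0.6092 1.5394 0.4818 0.8727 0.991  1.3871]
tray [0.5149 0.3124 0.1059] [0.9871 0.8509 1.0463 1.6471]
pad [ 0.4976 -0.302  -0.0624] [1.4451 2.6986 3.8828 0.7037]
comb [ 0.5114 -0.3027  0.0086] [1.9681 0.887  1.6475 1.2258]
cover [ 0.6161  0.005  -1.8055] [0.9692 2.0196 1.5252 1.9344]
knob [array([ 0.6108, -0.1046,  0.066 ])] pin [array([ 0.5617, -0.0484,  0.036 ])]
```

```bash
cat >> h.py <<'E'
def delta(x,y,z,th,base=None):
    """tool down at world x,y,z, closing axis (tool y) at world angle th; base=(x,y,z,th) or None=now"""
    mk=lambda t:np.column_stack([[-np.sin(t)*-1*-1,np.cos(t),0],[np.cos(t),np.sin(t),0],[0,0,-1]])
    T=tool()
    if base is not None: T=np.eye(4);T[:3,:3]=mk(base[3]);T[:3,3]=base[:3]
    G=mk(th)
    d=T[:3,:3].T@(np.array([x,y,z])-T[:3,3])*1000
    w=R.from_matrix(T[:3,:3].T@G).as_rotvec()
    print(np.round(d,1),np.round(w,4), "det",round(np.linalg.det(G),2))
E
python3 -c "
from h import *
delta(.616,.005,.17,-.235)"
```

```text
[-582.1 -372.5   60.9] [-1.50e-03  9.00e-04  1.48e+00] det 1.0
```

carry_out --deltas "-582 -372.5 61 0 0 1.48 0;-582 -372.5 61 0 0 1.48 0;-582 -372.5 61 0 0 1.48 0;-582 -372.5 61 0 0 1.48 0;-582 -372.5 61 0 0 1.48 0;-582 -372.5 61 0 0 1.48 0;-582 -372.5 61 0 0 1.48 0;-582 -372.5 61 0 0 1.48 0;-582 -372.5 61 0 0 1.48 0;-582 -372.5 61 0 0 1.48 0;-582 -372.5 61 0 0 1.48 0;-582 -372.5 61 0 0 1.48 0"

```text
time_s: 1.6
eef_pos: [0.6174, 0.0019, 0.1689]
eef_rot: [-0.0, 0.787, 0.618, -0.001]
wrist_force: [0.6, 0.5, 0.7]
opening: 1.001
grasp_force: 0.0
```

Run:
```python
from h import *
np.set_printoptions(precision=4,suppress=True)
s=sensors.get_obs(); print(s["time_s"],s["eef_pos"],s["q"],s["eef_rot"]); T=tool(); np.save("T1.npy",T)
cv2.imwrite("pics/w1.png",vision.camera("wrist")); delta(.616,.005,.17,-.235)
```

```text
1.6 [0.6174 0.0019 0.1689] [-0.1886  0.333   1.5507 -0.0007  1.2589  0.0511] [-0.0002  0.7865  0.6176 -0.0006]
[ 1.5 -1.  -0.9] [-0.0016  0.0002 -0.0033] det 1.0
```

View pics/w1.png

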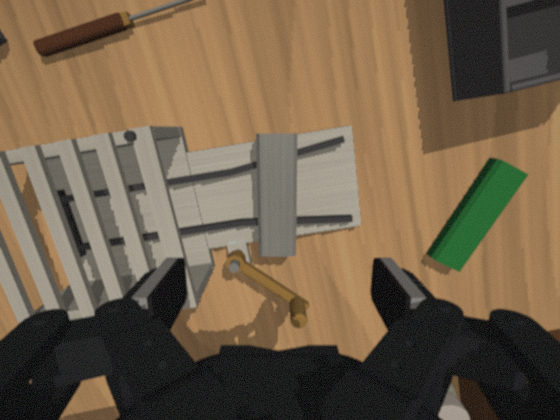

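Wrist view: the cover's top corners are near (258,134), (296,134), (296,257) and (260,256). It lies square between the fingers, and the latch knob is at (298,308).

Run:
```python
from h import *
np.set_printoptions(precision=4,suppress=True)
T=np.load("T1.npy"); W=lambda l,z:[ray("wrist",p,z,T) for p in l]
cv=W([(258,134),(296,134),(296,257),(260,256)],.036)
print("cover",*fit([(-.0575,-.018),(-.0575,.018),(.0575,.018),(.0575,-.018)],cv,-1.8))
print(np.array(cv))
print("bed far", W([(352,127),(359,226)],.012),"knob",W([(298,305)],.066))
delta(.616,.005,.06,-.235); delta(.616,.005,.016,-.235)
```

```text
cover [ 0.6183  0.0047 -1.8059] [1.3459 1.6623 0.622  0.9385]
[[ 0.6155  0.0644  0.036 ]
 [ 0.6475  0.0565  0.036 ]
 [ 0.6217 -0.0556  0.036 ]
 [ 0.5883 -0.0464  0.036 ]]
bed far [array([0.701 , 0.0495, 0.012 ]), array([ 0.6906, -0.0481,  0.012 ])] knob [array([ 0.6144, -0.0882,  0.066 ])]
[  1.5  -0.9 109.1] [-0.0016  0.0002 -0.0033] det 1.0
[  1.6  -0.8 153.1] [-0.0016  0.0002 -0.0033] det 1.0
```

carry_out --deltas "2 0 55 0 0 0 0;2 0 110 0 0 0 0;2 0 140 0 0 0 0;2 0 152 0 0 0 0;2 0 153 0 0 0 0;2 0 153 0 0 0 1;2 0 153 0 0 0 1;2 0 153 0 0 0 1;2 0 153 0 0 0 1;2 0 153 0 0 0 1;2 0 143 0 0 0 1;2 0 133 0 0 0 1"

```text
time_s: 3.15
eef_pos: [0.6164, 0.0075, 0.0377]
eef_rot: [-0.0, 0.785, 0.619, -0.0]
wrist_force: [-0.1, -0.6, -0.5]
opening: 0.405
grasp_force: 60.0
```

```bash
python3 -c "
from h import *
delta(.515,.312,.12,-1.465)
delta(.515,.312,.12,-1.465+3.14159)"
```

```text
[ 272.5 -169.6  -82.2] [-4.0000e-04  4.0000e-04  1.2299e+00] det 1.0
[ 272.5 -169.6  -82.2] [-5.0000e-04 -5.0000e-04 -1.9117e+00] det 1.0
```

carry_out --deltas "0 0 -50 0 0 0 1;0 0 -82 0 0 0 1;50 -30 -82 0 0 0.18 1;272.5 -169.5 -82 0 0 1.23 1;272.5 -169.5 -82 0 0 1.23 1;272.5 -169.5 -82 0 0 1.23 1;272.5 -169.5 -82 0 0 1.23 1;272.5 -169.5 -82 0 0 1.23 1;272.5 -169.5 -82 0 0 1.23 1;272.5 -169.5 -82 0 0 1.23 1;272.5 -169.5 -82 0 0 1.23 1;272.5 -169.5 -82 0 0 1.23 1"

```text
time_s: 4.65
eef_pos: [0.5155, 0.3115, 0.1194]
eef_rot: [0.0, 0.999, 0.053, 0.0]
wrist_force: [-0.4, 0.4, -0.3]
opening: 0.404
grasp_force: 60.1
```

Run:
```python
from h import *
print(sensors.get_obs()["opening"]); T=tool(); np.save("T2.npy",T)
cv2.imwrite("pics/w2.png",vision.camera("wrist")); delta(.515,.312,.003,-1.465)
```

```text
0.4038252741464942
[ -0.5  -0.5 116.4] [ 0.     -0.      0.0004] det 1.0
```

View pics/w2.png

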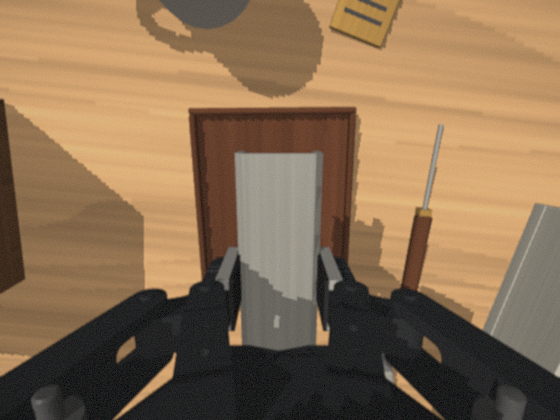

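The cover is held squarely, centred over the tray, whose walls run from (190,110) to (355,110). I'll lower and release it.

carry_out --deltas "-0.5 -0.5 50 0 0 0 1;-0.5 -0.5 90 0 0 0 1;-0.5 -0.5 110 0 0 0 1;-0.5 -0.5 115 0 0 0 1;-0.5 -0.5 115.5 0 0 0 1;-0.5 -0.5 115.5 0 0 0 0.4;-0.5 -0.5 115.5 0 0 0 0.4;-0.5 -0.5 115.5 0 0 0 0.4;-0.5 -0.5 105 0 0 0 0.4;-0.5 -0.5 60 0 0 0 0.4;-0.5 -0.5 0 0 0 0 0;-0.5 -0.5 -40 0 0 0 0"

```text
time_s: 6.2
eef_pos: [0.5158, 0.3129, 0.1633]
eef_rot: [-0.001, 0.999, 0.053, 0.002]
wrist_force: [0.6, 0.9, 0.3]
opening: 0.984
grasp_force: 0.0
```

Run:
```python
from h import *
cv2.imwrite("pics/w3.png",vision.camera("wrist"))
delta(.511,-.303,.17,-1.562+3.14159); delta(.511,-.303,.17,-1.562);print(sensors.get_obs()['q'])
```

```text
[-72.7 612.8  -3.7] [ 0.0172 -0.0052 -3.0441] det 1.0
[-72.7 612.8  -3.7] [-0.0034 -0.0113  0.0974] det 1.0
[3.49100573e-01 3.00958056e-01 1.59231576e+00 9.53074475e-06
 1.23655452e+00 1.81368812e+00]
```

View pics/w3.png

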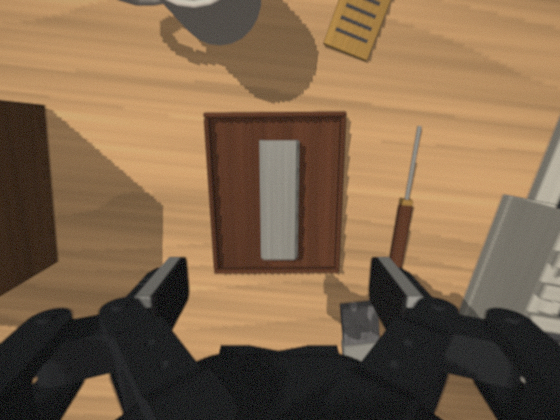

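The cover lies flat in the tray, corners about (258,140) to (300,260), and is released. Next I move to the comb with a half turn.

carry_out --deltas "-73 613 -4 0 0 -1.5 0;-73 613 -4 0 0 -1.5 0;-73 613 -4 0 0 -1.5 0;-73 613 -4 0 0 -1.5 0;-73 613 -4 0 0 -1.5 0;-73 613 -4 0 0 -1.5 0;-73 613 -4 0 0 -1.5 0;-73 613 -4 0 0 -1.5 0;-73 613 -4 0 0 -1.5 0;-73 613 -4 0 0 -1.5 0;-73 613 -4 0 0 -1.5 0;-73 613 -4 0 0 -1.5 0"

```text
time_s: 7.75
eef_pos: [0.5064, -0.308, 0.1638]
eef_rot: [0.001, 0.696, 0.718, -0.0]
wrist_force: [-0.7, 0.1, -0.3]
opening: 0.999
grasp_force: 0.0
```

Run:
```python
from h import *
delta(.511,-.303,.17,1.579);print(sensors.get_obs()['q'])
```

```text
[ 4.8  4.8 -6.2] [-4.0000e-04  1.5000e-03 -1.5479e+00] det 1.0
[-7.46248141e-01  2.85434357e-01  1.62318146e+00 -4.13042460e-04
  1.23165389e+00 -7.77245625e-01]
```

carry_out --deltas "5 5 -6 0 0 -1.548 0;5 5 -6 0 0 -1.548 0;5 5 -6 0 0 -1.548 0;5 5 -6 0 0 -1.548 0;5 5 -6 0 0 -1.548 0;5 5 -6 0 0 -1.548 0;5 5 -6 0 0 -1.548 0;5 5 -6 0 0 -1.548 0;5 5 -6 0 0 -1.548 0;5 5 -6 0 0 -1.548 0"

```text
time_s: 9.0
eef_pos: [0.5118, -0.2984, 0.1695]
eef_rot: [0.0, -0.006, 1.0, 0.0]
wrist_force: [0.8, -1.0, -0.5]
opening: 1.0
grasp_force: 0.0
```

Run:
```python
from h import *
T=tool(); np.save("T4.npy",T)
cv2.imwrite("pics/w4.png",vision.camera("wrist"));print(sensors.get_obs()['q'])
```

```text
[-7.28436741e-01  2.79621018e-01  1.61807127e+00  1.59232979e-04
  1.24399133e+00 -2.31135240e+00]
```

View pics/w4.png

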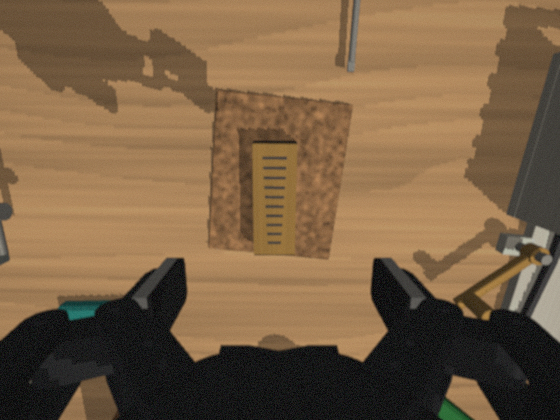

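The comb's top face has corners at about (254,142), (297,142), (295,256) and (253,255).

Run:
```python
from h import *
T=np.load("T4.npy")
print(*fit([(-.055,-.02),(-.055,.02),(.055,.02),(.055,-.02)],[ray("wrist",p,.032,T) for p in [(254,142),(297,142),(295,256),(253,255)]],0))
delta(.5115,-.3025,.0155,1.579)
# nest targets
n=np.array([.5363,.0142]);a=3.0635;c,s=np.cos(a),np.sin(a)
for x in (-.095,-.16,-.06): print(x,n+[c*x,s*x])
```

```text
[ 0.51349583 -0.30253501 -0.00392681] [1.0270889  0.90941002 0.55055447 0.94538107]
[  0.3  -3.9 154. ] [0.0002 0.     0.0039] det 1.0
-0.095 [0.63101047 0.00678874]
-0.16 [0.69581237 0.00171787]
-0.06 [0.59611714 0.0095192 ]
```

carry_out --deltas "-0.7 -4 55 0 0 0.008 0;-0.7 -4 110 0 0 0.008 0;-0.7 -4 140 0 0 0.008 0;-0.7 -4 153 0 0 0.008 0;-0.7 -4 154 0 0 0.008 0;-0.7 -4 154 0 0 0.008 1;-0.7 -4 154 0 0 0.008 1;-0.7 -4 154 0 0 0.008 1;-0.7 -4 154 0 0 0.008 1;-0.7 -4 154 0 0 0.008 1;-0.7 -4 124 0 0 0.008 1;-0.7 -4 64 0 0 0.008 1"

```text
time_s: 10.55
eef_pos: [0.5103, -0.3019, 0.1034]
eef_rot: [-0.003, -0.002, 1.0, 0.002]
wrist_force: [1.6, -0.4, -1.4]
opening: 0.451
grasp_force: 61.8
```

Run:
```python
from h import *
s=sensors.get_obs();print(s['opening'],s['wrist_force'])
delta(.6315,.0068,.10,3.0635-np.pi/2)
```

```text
0.45103221416506456 [ 1.5656179  -0.41089872 -1.35578145]
[-122.4  308.2    4.2] [ 0.0043 -0.0052  0.0821] det 1.0
```

carry_out --deltas "-10 30 -20 0 0 0.02 1;-122.5 308 -20 0 0 0.082 1;-122.5 308 -20 0 0 0.082 1;-122.5 308 -20 0 0 0.082 1;-122.5 308 -20 0 0 0.082 1;-122.5 308 -20 0 0 0.082 1;-122.5 308 -20 0 0 0.082 1;-122.5 308 -20 0 0 0.082 1;-122.5 308 -20 0 0 0.082 1;-122.5 308 -20 0 0 0.082 1"

```text
time_s: 11.8
eef_pos: [0.6334, 0.0035, 0.1253]
eef_rot: [-0.0, 0.04, 0.999, -0.0]
wrist_force: [0.2, -0.5, -2.6]
opening: 0.451
grasp_force: 61.9
```

Run:
```python
from h import *
T=tool(); np.save("T5.npy",T)
cv2.imwrite("pics/w5.png",vision.camera("wrist"));s=sensors.get_obs();print(s['q'],s['opening'])
delta(.6315,.0068,.10,3.0635-np.pi/2)
```

```text
[-1.81210212e-01  4.14258625e-01  1.53663043e+00 -8.89964683e-05
  1.19070850e+00 -1.67243265e+00] 0.45017266788519483
[ 2.2  3.  25.4] [-0.0001 -0.     -0.0014] det 1.0
```

View pics/w5.png

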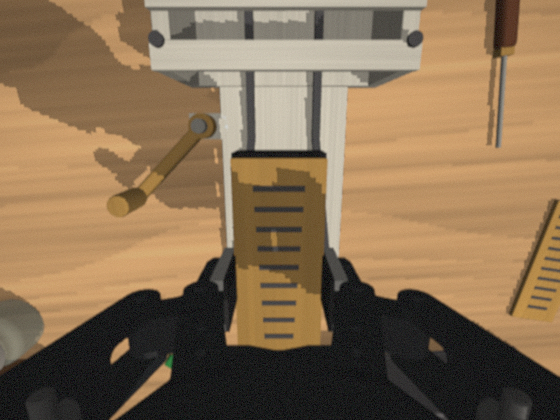

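The comb is held over the nest. Rails are at row 130, inner edges near columns 253 and 311. The front slat's mouth edge is at row 70, columns 150–421. The latch knob is at (120,206).

Run:
```python
from h import *
np.set_printoptions(precision=4,suppress=True)
T=np.load("T5.npy")
n=np.array([.5363,.0142]);a=3.0635;c,s=np.cos(a),np.sin(a)
def N(p,z): 
    w=ray("wrist",p,z,T)[:2]-n; return np.array([w@[c,s],w@[-s,c]])*1000
for p,z in [((253,130),.02),((311,130),.02),((221,130),.012),((346,130),.012),((150,70),.081),((421,70),.081),((202,125),.036),((120,203),.066),((156,38),.081),((414,38),.081)]: print(p,z,N(p,z))
w=T[:2,3]-n;print("tcp nest",w@[c,s],w@[-s,c])
delta(.6315,.0068,.022,3.0635-np.pi/2)
# comb lead edge in nest: bottom z = tcp -.0095
for p in [(233,156),(326,156)]: print(N(p,.1253-.0095+.026))
```

```text
(253, 130) 0.02 [-34.4816  23.3404]
(311, 130) 0.02 [-34.6038 -21.7676]
(221, 130) 0.012 [-34.4559  49.6561]
(346, 130) 0.012 [-34.7277 -50.7002]
(150, 70) 0.081 [-1.5757 75.2761]
(421, 70) 0.081 [ -1.9607 -76.177 ]
(202, 125) 0.036 [-30.7912  58.9316]
(120, 203) 0.066 [-81.5017 110.3614]
(156, 38) 0.081 [14.4949 70.2221]
(414, 38) 0.081 [ 14.1489 -70.4654]
tcp nest -0.09763925908582143 0.0030949633340754124
[  2.2   3.  103.4] [-0.0001 -0.     -0.0014] det 1.0
[-43.9458  22.044 ]
[-44.0504 -15.5147]
```

carry_out --deltas "2 3 0 0 0 -0.001 1;2 3 45 0 0 -0.001 1;2 3 80 0 0 -0.001 1;2 3 98 0 0 -0.001 1;2 3 103.5 0 0 -0.001 1;2 3 103.5 0 0 -0.001 1;2 3 103.5 0 0 -0.001 0;2 3 103.5 0 0 -0.001 0;2 3 103.5 0 0 -0.001 0;2 3 95 0 0 -0.001 0;2 3 50 0 0 -0.001 0;2 3 -5 0 0 -0.001 0"

```text
time_s: 13.35
eef_pos: [0.6309, 0.0081, 0.1307]
eef_rot: [-0.001, 0.038, 0.999, 0.0]
wrist_force: [0.6, -0.4, 0.9]
opening: 1.0
grasp_force: 0.0
```

Run:
```python
from h import *
T=tool(); np.save("T6.npy",T)
cv2.imwrite("pics/w6.png",vision.camera("wrist"))
```

```text
(no output)
```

View pics/w6.png

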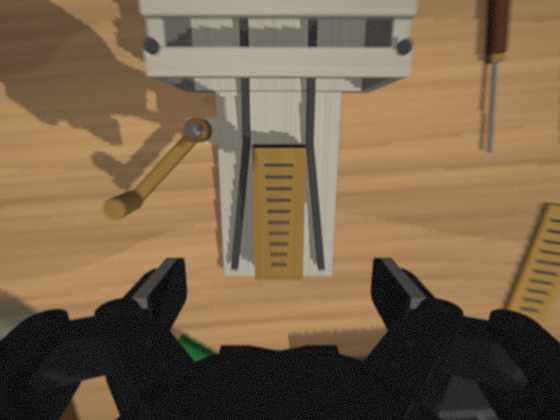

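The comb lies straight between the rails, from about (253,146) to (304,278), with its rear end past the rails' flare. I'll tilt the closed fingers about 40° so they can push it in under the roof.

```bash
cat >> h.py <<'E'
n=np.array([.5363,.0142]);a=3.0635;c,s=np.cos(a),np.sin(a)
def nest():
    T=tool(); w=T[:2,3]-n; return np.round(np.array([w@[c,s],w@[-s,c],T[2,3]])*1000,1)
def dn(x,y,z,tilt=0.,yaw=0.):
    T=tool(); X=np.array([c,s,0]);Y=np.array([s,-c,0])
    G=R.from_rotvec([0,0,yaw]).as_matrix()@np.column_stack([X,Y,[0,0,-1]])@R.from_rotvec([0,tilt,0]).as_matrix()
    p=np.array([*(n+[c*x-s*y,s*x+c*y]),z])
    print(np.round(T[:3,:3].T@(p-T[:3,3])*1000,1),np.round(R.from_matrix(T[:3,:3].T@G).as_rotvec(),3))
E
python3 - <<'E'
from h import *
T=np.load("T6.npy")
for p in [(253,149),(306,149),(302,279),(255,279)]:
    w=ray("wrist",p,.038,T)[:2]-n; print(np.round([w@[c,s]*1000,w@[-s,c]*1000],1))
print(nest()); dn(-.175,0,.08,.7)
E
```

```text
[-45.1  18.4]
[-45.1 -21.4]
[-152.3  -20.5]
[-152.3   19. ]
[-100.    -1.1  140.5]
[-74.3  -1.2  61.4] [-0.002  0.711  0.001]
```

carry_out --deltas "-74 -1 0 0 0.71 0 1;-74 -1 0 0 0.71 0 1;-74 -1 0 0 0.71 0 1;-74 -1 0 0 0.71 0 1;-74 -1 0 0 0.71 0 1;-74 -1 60 0 0.71 0 1;-74 -1 60 0 0.71 0 1;-74 -1 60 0 0.71 0 1;-74 -1 60 0 0.71 0 1"

```text
time_s: 14.52
eef_pos: [0.7072, 0.0011, 0.0744]
eef_rot: [-0.345, 0.036, 0.938, 0.013]
wrist_force: [-0.1, -0.6, 0.8]
opening: -0.005
grasp_force: 0.0
```

Run:
```python
from h import *
print(nest(),sensors.get_obs()['q'])
dn(-.175,0,.022,.7);dn(-.1,0,.022,.7);dn(.007,0,.022,.7)
```

```text
[-171.4   -0.3   74.4] [-0.14534497  1.1971334   0.51279096 -0.05292596  2.13442372 -1.65112224]
[-36.7  -0.3  37.6] [-0.001 -0.005  0.001]
[20.5 -0.2 86.1] [-0.001 -0.005  0.001]
[102.   -0.  155.4] [-0.001 -0.005  0.001]
```

carry_out --deltas "-37 0 37.5 0 -0.005 0 1;-37 0 37.5 0 -0.005 0 1;-37 0 37.5 0 -0.005 0 1;-29 0 44 0 -0.005 0 1;-21.5 0 50.5 0 -0.005 0 1;-14 0 57 0 -0.005 0 1;-6 0 63.5 0 -0.005 0 1;1.5 0 70 0 -0.005 0 1;9 0 76.5 0 -0.005 0 1;16.5 0 83 0 -0.005 0 1;20.5 0 86 0 -0.005 0 1"

```text
time_s: 15.9
eef_pos: [0.6359, 0.0066, 0.022]
eef_rot: [-0.342, 0.036, 0.939, 0.013]
wrist_force: [2.3, -0.2, 2.5]
opening: -0.001
grasp_force: 1.3
```

Run:
```python
from h import *
print(nest(),sensors.get_obs()['wrist_force'])
dn(-.1,0,.022,.7);dn(-.03,0,.022,.7);dn(.007,0,.022,.7)
im=vision.camera("top"); a1=cv2.resize(im[150:300,210:330],None,fx=4,fy=4,interpolation=cv2.INTER_CUBIC)
b=cv2.resize(vision.camera("wrist"),(448,336)); o=np.zeros((600,0,3),np.uint8)
cv2.imwrite("pics/push1.png",a1); cv2.imwrite("pics/push1w.png",b)
```

```text
[-99.9  -0.1  22. ] [ 2.32814981 -0.16417447  2.49095341]
[-0.1 -0.1 -0.1] [-0.001  0.     0.001]
[53.5 -0.1 45. ] [-0.001  0.     0.001]
[81.8 -0.  68.8] [-0.001  0.     0.001]
```

carry_out --deltas "7.5 0 6.5 0 0 0 1;15.5 0 13 0 0 0 1;23 0 19.5 0 0 0 1;30.5 0 25.5 0 0 0 1;38 0 32 0 0 0 1;46 0 38.5 0 0 0 1;53.5 0 45 0 0 0 1;61 0 51.5 0 0 0 1;69 0 58 0 0 0 1;72.5 0 61 0 0 0 1;74 0 62.5 0 0 0 1;74 0 62.5 0 0 0 1"

```text
time_s: 17.5
eef_pos: [0.5373, 0.0143, 0.0187]
eef_rot: [-0.345, 0.036, 0.938, 0.013]
wrist_force: [0.3, -0.1, 0.6]
opening: -0.0
grasp_force: 0.0
```

Run:
```python
from h import *
print(nest(),sensors.get_obs()['wrist_force'])
im=vision.camera("top"); a1=cv2.resize(im[205:295,215:300],None,fx=6,fy=6,interpolation=cv2.INTER_CUBIC)
b=vision.camera("wrist")[:, 80:480]; b=cv2.resize(b,(290,304))
o=np.zeros((540,800,3),np.uint8); o[:,:510]=a1; o[:304,510:]=b
cv2.imwrite("pics/push2.png",o)
```

```text
[-1.  -0.2 18.7] [ 0.27996488 -0.10004615  0.58903944]
```

carry_out --deltas "2 0 -2.3 0 0 0 1;3.5 0 -1 0 0 0 1;5 0 0.3 0 0 0 1;6.5 0 1.5 0 0 0 1;6.5 0 1.5 0 0 0 1"

```text
time_s: 18.23
eef_pos: [0.5316, 0.0147, 0.022]
eef_rot: [-0.345, 0.036, 0.938, 0.013]
wrist_force: [1.7, 0.0, 0.3]
opening: 0.001
grasp_force: 0.5
```

Run:
```python
from h import *
print(nest(),sensors.get_obs()['wrist_force'])
```

```text
[ 4.8 -0.2 22. ] [1.68183343 0.00317627 0.26834502]
```

carry_out --deltas "0.8 0 0.6 0 0 0 1;1.5 0 1.3 0 0 0 1;2.3 0 1.9 0 0 0 1;2.3 0 1.9 0 0 0 1"

```text
time_s: 18.73
eef_pos: [0.5287, 0.0149, 0.0219]
eef_rot: [-0.345, 0.036, 0.938, 0.013]
wrist_force: [1.7, -0.4, 0.6]
opening: -0.005
grasp_force: 0.8
```

carry_out --deltas "0.8 0 0.6 0 0 0 1;1.5 0 1.3 0 0 0 1;1.5 0 1.3 0 0 0 1"

```text
time_s: 19.1
eef_pos: [0.527, 0.0151, 0.022]
eef_rot: [-0.345, 0.036, 0.938, 0.013]
wrist_force: [4.0, -0.4, 1.5]
opening: 0.006
grasp_force: 1.7
```

Run:
```python
from h import *
print(nest(),sensors.get_obs()['wrist_force'])
im=vision.camera("top"); a1=cv2.resize(im[205:295,215:300],None,fx=6,fy=6,interpolation=cv2.INTER_CUBIC)
b=vision.camera("wrist")[:, 80:480]; b=cv2.resize(b,(290,304))
o=np.zeros((540,800,3),np.uint8); o[:,:510]=a1; o[:304,510:]=b
cv2.imwrite("pics/push3.png",o)
m=vision.camera_model("top");E_=m["extrinsics"]
for x,z in [(.126,.031),(.126,.038),(.016,.038),(0,.081)]:
  for y in (-.02,.02):
    p=np.array([*(n+[c*x-s*y,s*x+c*y]),z,1]);q=m["K"]@(E_@p)[:3];q=q[:2]/q[2];print(x,y,((q-[215,205]+.5)*6-.5).round())
```

```text
[ 9.3 -0.1 22. ] [ 3.96343908 -0.41144076  1.54535737]
0.126 -0.02 [191. 401.]
0.126 0.02 [289. 412.]
0.126 -0.02 [190. 400.]
0.126 0.02 [288. 411.]
0.016 -0.02 [221. 132.]
0.016 0.02 [318. 142.]
0 -0.02 [219.  78.]
0 0.02 [319.  89.]
```

View pics/push3.png

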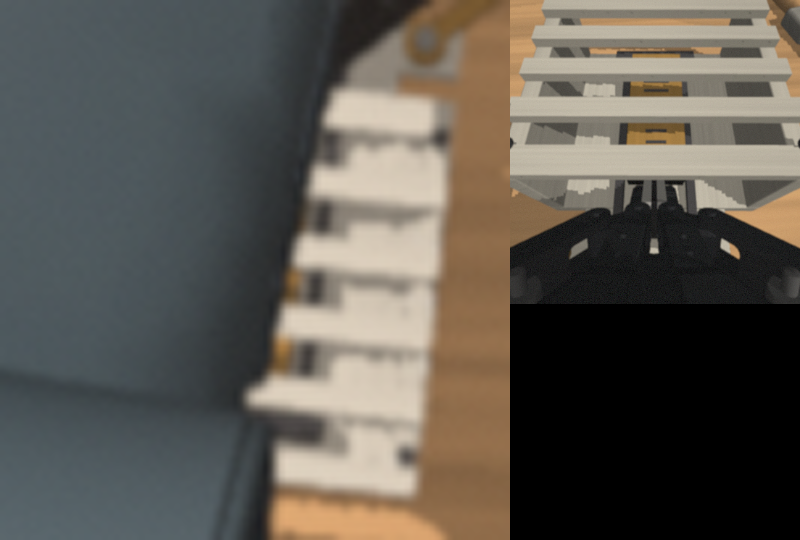

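The comb is deep under the hood, visible in the first three gaps of the wrist view and close to the dark stop. I'll nudge it until the force shows it has bottomed out.

carry_out --deltas "0.8 0 0.6 0 0 0 1;0.8 0 0.6 0 0 0 1"

```text
time_s: 19.45
eef_pos: [0.5269, 0.0151, 0.022]
eef_rot: [-0.343, 0.036, 0.938, 0.013]
wrist_force: [7.9, 0.1, 1.0]
opening: 0.0
grasp_force: 3.3
```

carry_out --deltas "0.8 0 0.6 0 0 0 1;0.8 0 0.6 0 0 0 1"

```text
time_s: 19.7
eef_pos: [0.5269, 0.0151, 0.022]
eef_rot: [-0.342, 0.036, 0.939, 0.013]
wrist_force: [10.1, -0.4, -0.3]
opening: 0.001
grasp_force: 4.7
```

The arm stopped at a fixed x with the force rising to 10 N, so the comb is home. I'll back out, rise, and straighten.

carry_out --deltas "-16 0 -13 0 0 0 1;-46 0 -38.5 0 0 0 1;-69 0 -58 0 0 0 1;-40 0 -100 0 0 0 1;-20 0 -130 0 0 0 1;-20 0 -130 0 -0.7 0 1;-20 0 -130 0 -0.7 0 1;-20 0 -130 0 -0.7 0 0;-20 0 -130 0 -0.7 0 0;-20 0 -130 0 -0.7 0 0"

```text
time_s: 20.95
eef_pos: [0.6206, 0.0084, 0.1074]
eef_rot: [-0.005, 0.038, 0.999, 0.0]
wrist_force: [0.3, 0.4, 0.5]
opening: 0.637
grasp_force: 0.0
```

Run:
```python
from h import *
print(nest(),sensors.get_obs()['q'])
dn(-.083,.113,.13);dn(-.083,.113,.04)
```

```text
[-84.5  -0.8 107.4] [-1.77144061e-01  4.16851872e-01  1.57367833e+00 -6.32408534e-04
  1.16062954e+00 -1.67112671e+00]
[   1.8 -113.8  -22.6] [ 0.    -0.01   0.002]
[   1.  -113.8   67.4] [ 0.    -0.01   0.002]
```

carry_out --deltas "1.5 -50 -22 0 -0.01 0 0;1.5 -114 -22 0 -0.01 0 0;1.5 -114 -22 0 -0.01 0 0;1.5 -114 -22 0 -0.01 0 0;1.5 -114 20 0 -0.01 0 0;1.5 -114 50 0 -0.01 0 0;1.5 -114 66 0 -0.01 0 0;1.5 -114 66 0 -0.01 0 0.6;1.5 -114 66 0 -0.01 0 1;1.5 -114 66 0 -0.01 0 1;1.5 -114 66 0 -0.01 0 1;1.5 -114 66 0 -0.01 0 1"

```text
time_s: 22.45
eef_pos: [0.6139, -0.1059, 0.0433]
eef_rot: [0.003, 0.038, 0.999, -0.0]
wrist_force: [-2.1, 1.7, 6.4]
opening: 0.16
grasp_force: 58.5
```

Run:
```python
from h import *
o=sensors.get_obs();P=nest();print(P,o['opening'],o['grasp_force'],o['wrist_force'])
dx,dy=P[0]+30,P[1]-60; print(np.hypot(dx,dy),np.arctan2(-dx,-dy))
```

```text
[-86.7 113.7  43.3] 0.1598684497042372 58.46429228782654 [-2.12526272  1.67595191  6.44985222]
78.09340561148554 2.329027262788022
```

carry_out --deltas "-4 4 -2 0 0 0 1;-12 15 -2 0 0 0 1;-19 32 -2 0 0 0 1;-22 51 -2 0 0 0 1;-20 69.5 -2 0 0 0 1;-14 87 -2 0 0 0 1;-3.5 102.5 -2 0 0 0 1;10.5 115 -2 0 0 0 1;24 122 -2 0 0 0 1;38 126.5 -2 0 0 0 1;53 128 -2 0 0 0 1;56 128 -2 0 0 0 1"

```text
time_s: 23.95
eef_pos: [0.569, 0.0273, 0.0457]
eef_rot: [0.005, 0.039, 0.999, 0.001]
wrist_force: [16.6, 5.1, 0.2]
opening: 0.158
grasp_force: 73.4
```

Run:
```python
from h import *
o=sensors.get_obs();P=nest();print(P,o['opening'],o['grasp_force'],o['wrist_force'])
dx,dy=P[0]+30,P[1]-60; print(np.hypot(dx,dy),np.arctan2(-dx,-dy)); dn(-.027,-.015,.044)
```

```text
[-31.6 -15.6  45.7] 0.15838584284758686 73.3994722366333 [16.56068542  5.09837672  0.24564034]
75.61692932141584 0.02116086211320498
[ 4.6 -0.6  1.6] [0.002 0.01  0.001]
```

carry_out --deltas "-1 0 0 0 0 0 0;-1 0 0 0 0 0 0;-1 0 0 0 0 0 0;-1 0 0 0 0 0 0;-1 0 -20 0 0 0 0;-1 0 -60 0 0 0 0;-1 0 -110 0 0 0 0;-60 0 -130 0 0 0 0;-60 0 -130 0 0 0 0;-60 0 -130 0 0 0 0"

```text
time_s: 25.2
eef_pos: [0.6256, 0.0215, 0.1729]
eef_rot: [0.001, 0.038, 0.999, 0.0]
wrist_force: [-0.9, -0.3, -0.6]
opening: 0.998
grasp_force: 0.0
```

Run:
```python
from h import *
T=tool(); P=nest(); print(P)
im=vision.camera("wrist"); cv2.imwrite("pics/end.png",im)
m=vision.camera_model("wrist"); C=np.linalg.inv(T@m["hand_eye"])
def px(x,y,z):
    q=m["K"]@(C@np.array([*(n+[c*x-s*y,s*x+c*y]),z,1]))[:3]; return q[:2]/q[2]
H=cv2.cvtColor(im,cv2.COLOR_BGR2HSV)
# latch bar: rectify the plane z=.036 in nest coords, 1 px/mm, x -120..20, y -60..100
src=np.float32([px(-.12,-.06,.036),px(.02,-.06,.036),px(.02,.1,.036),px(-.12,.1,.036)])
M=cv2.getPerspectiveTransform(src,np.float32([[0,0],[140,0],[140,160],[0,160]]))
r=cv2.warpPerspective(im,M,(140,160)); h=cv2.cvtColor(r,cv2.COLOR_BGR2HSV)
mask=(h[...,1]>110)&(h[...,0]>12)&(h[...,0]<28)
for y in (-10,0,10,20,30,40):
    xs=np.where(mask[y+60,:])[0]-120; xs=xs[(xs>-60)]; print(y,xs.min() if len(xs) else None,xs.max() if len(xs) else None,len(xs))
# comb through gaps: rectify plane z=.038
for x in range(0,150,5):
    u,v=px(x/1000,0,.038).round().astype(int)
    if 0<=u<560 and 0<=v<420: print(x,H[v,u],end=' ')
```

```text
[-88.5 -14.2 172.9]
-10 -37 -27 11
0 -35 -28 8
10 -35 -27 9
20 -35 -27 9
30 -35 -27 9
40 -35 -28 8
0 [ 19  29 167] 5 [ 22  33 172] 10 [ 23  30 171] 15 [ 21  32 168] 20 [ 19  34 163] 25 [ 19 134 105] 30 [21 45 57] 35 [ 18 156 144] 40 [ 27  29 159] 45 [ 21  35 169] 50 [ 21  31 167] 55 [ 17 103  94] 60 [ 18 146 105] 65 [90  9 60] 70 [ 18 119 118]
```

The latch reads straight across (x −35 to −27 mm along its whole length). I'll move the arm aside and check the comb's leading end from the top camera.

carry_out --deltas "0 60 -60 0 0 0 0;0 -300 -60 0 0 0 0;0 -300 -60 0 0 0 0;0 -300 -60 0 0 0 0;0 -300 -60 0 0 0 0;0 -300 -60 0 0 0 0;0 -300 -60 0 0 0 0;0 -300 -60 0 0 0 0"

```text
time_s: 26.25
eef_pos: [0.6014, -0.2797, 0.2328]
eef_rot: [0.001, 0.04, 0.999, 0.0]
wrist_force: [-0.8, 0.1, 0.1]
opening: 1.001
grasp_force: 0.0
```

Run:
```python
from h import *
print(nest())
im=vision.camera("top"); cv2.imwrite("pics/end_top.png",im); m=vision.camera_model("top")
H=cv2.cvtColor(cv2.resize(im,None,fx=4,fy=4,interpolation=cv2.INTER_CUBIC),cv2.COLOR_BGR2HSV)
for y in (-.012,.012,.03):
  print("y",y)
  for x in range(10,146,3):
    q=m["K"]@(m["extrinsics"]@np.array([*(n+[c*x/1000-s*y,s*x/1000+c*y]),.036,1]))[:3]; u,v=((q[:2]/q[2]+.5)*4-.5).round().astype(int)
    print(x,*H[v,u],end=' | ')
```

```text
[-87.8 287.9 232.8]
y -0.012
10 18 40 192 | 13 17 39 191 | 16 16 56 132 | 19 16 121 110 | 22 17 130 124 | 25 16 62 165 | 28 17 40 203 | 31 18 37 206 | 34 18 36 203 | 37 16 54 188 | 40 16 116 173 | 43 17 150 170 | 46 17 146 138 | 49 17 144 115 | 52 16 105 133 | 55 16 61 172 | 58 16 39 202 | 61 18 36 206 | 64 16 40 200 | 67 16 75 186 | 70 17 137 175 | 73 17 146 155 | 76 17 145 132 | 79 17 140 118 | 82 16 81 139 | 85 17 44 187 | 88 17 38 206 | 91 18 36 205 | 94 17 47 195 | 97 16 99 173 | 100 17 134 141 | 103 17 137 117 | 106 17 146 115 | 109 16 123 108 | 112 17 57 148 | 115 18 40 198 | 118 17 37 208 | 121 18 37 205 | 124 18 36 164 | 127 14 36 93 | 130 8 28 74 | 133 8 30 68 | 136 16 39 72 | 139 16 40 135 | 142 18 37 187 | 145 17 37 205 | y 0.012
10 17 39 190 | 13 18 39 192 | 16 16 52 138 | 19 16 116 108 | 22 16 134 118 | 25 16 62 164 | 28 17 39 203 | 31 18 37 209 | 34 18 36 206 | 37 17 50 194 | 40 16 109 171 | 43 17 149 171 | 46 17 153 157 | 49 17 149 125 | 52 17 110 130 | 55 17 60 169 | 58 17 39 204 | 61 17 37 208 | 64 18 38 201 | 67 16 71 184 | 70 16 134 173 | 73 17 151 155 | 76 17 149
[... 375 characters left out ...]
10 16 39 144 | 13 16 39 123 | 16 16 39 124 | 19 17 39 118 | 22 17 38 126 | 25 16 37 158 | 28 17 38 200 | 31 17 38 210 | 34 17 39 204 | 37 18 38 180 | 40 17 38 135 | 43 18 37 116 | 46 17 37 123 | 49 16 36 119 | 52 17 39 139 | 55 18 36 182 | 58 18 38 204 | 61 18 37 209 | 64 18 38 201 | 67 17 39 162 | 70 16 38 126 | 73 16 40 122 | 76 17 40 116 | 79 15 39 119 | 82 17 38 142 | 85 18 38 189 | 88 17 37 207 | 91 17 38 209 | 94 17 37 193 | 97 16 38 149 | 100 18 36 119 | 103 16 37 117 | 106 17 38 121 | 109 18 35 125 | 112 18 37 166 | 115 18 37 202 | 118 18 35 209 | 121 18 37 209 | 124 18 38 183 | 127 18 34 113 | 130 5 21 74 | 133 6 19 66 | 136 13 34 67 | 139 18 36 120 | 142 16 37 184 | 145 19 36 206 |
```

```bash
python3 -c "
from bench import ctrl
print(ctrl.hand_in())"
```

```text
the job is handed in; nothing more can be done
None
```

The job is handed in, with no verdict returned: the cover is flat in the tray, the comb stopped firmly against the back stop (pushing force rose to 10 N without further movement), and the latch lies straight across the mouth.

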